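# Fetch the parts tin from behind the oils

## Task

The round parts tin stands at the back of the wooden oil stand, hemmed in by two oil pots and a rinse bottle. Without shifting the tin, first clear the red-capped pot, the blue-capped pot and the rinse bottle onto the green side tray, all three standing there together; then fetch the tin and set it flat in the brass dish, and after that put each pot and the bottle back on the very spot of the stand where it stood at the start. Keep the pots and the bottle upright throughout and leave the eye loupe on the tray where it is.

Things in the scene. Friction and masses are not known exactly. Their poses are not given: they have to be found in the camera images.
- stand: Fixed wooden oil stand, 125 (own x) x 160 mm (own y), top 10 mm up. Origin: centre of underside; +x to its back: wall 32 mm high, inner face at x=56.5; cheeks 24 mm high at the rear corners (x>40, |y|>74). Front and sides open. Flush black pads (43 mm wide) for pots and bottle at (x,y) = (-28,0), (1,45), (1,-45) mm; cork disc (58 mm) for the tin at (22,0). Place and yaw (to 0.22 rad) vary.
- side_tray: Green side tray, fixed, 115 mm (own x) by 215 mm (own y), rim 4 mm thick and 17 mm above the worktop, inner floor 11 mm above the worktop. Origin: centre of the underside. The loupe occupies its +y end; the rest (own y from -103 to about +50 mm) is free. Place and yaw (up to 0.22 rad) vary.
- dish: Round brass dish with a blue lining, fixed: 85 mm across, rim 14 mm above the worktop, recess 75 mm across whose floor is 10 mm above the worktop. Origin: centre of the underside. Its place varies. Nearby, fixed: behind the left and middle of the worktop (x from about 0.60 m, y over -0.15 m) stands a machine about 0.35 m high, and left of y = 0.35 m a higher desk.
- tin: Round grey-white parts tin with a clear window lid, loose, 50 mm across, 20 mm high, about 50 g. Its side is about 48 mm wide over the lower 12 mm: grip it there across the diameter. Origin: centre of the underside; z up. Starts on the cork disc of the stand, about 7 mm from each of its three neighbours.
- red_pot: Oil pot, black foot and red cap (fixed on), loose, about 50 g, 37 mm across over the lower 16 mm, 32 mm high; above 16 mm is the cap, 24 mm wide at its lower edge, narrower toward the top. Origin: centre of the underside; z up. Starts on one of the stand's three pads; which one varies.
- blue_pot: Oil pot with black foot and blue cap (fixed on), same sizes as the red one: 37 mm across over the lower 16 mm, 32 mm high, about 50 g. Origin: centre of the underside; z up. Starts on one of the stand's three pads; which one varies.
- rinse_bottle: Small round light-blue rinse bottle, white cap (fixed on), loose, about 60 g, 62 mm high; body 28 mm across up to about 40 mm, shoulders to 50 mm, cap 16 mm across above. Origin: centre of the underside; z up. Starts on one of the stand's three pads; which one varies.
- loupe: Black eye loupe standing on its rim, loose bystander, 38 mm across, 32 mm high. Origin: centre of the underside. Stands at the +y end of the side tray and must stay there.

How it is judged:
By the outcome, as a careful person would: the job done as asked, in the order asked, and still so for the second after the job is handed in, with the robot touching nothing.
It also fails if it takes over 144 s, if anything falls off the work surface, if the arm or the gripper's body presses on something with over 40 N, if the wrist force passes 120 N, or if a joint passes its speed limit or range.

## Robot

A 7-joint arm with a two-finger parallel gripper is mounted at the origin on a cart in front of the work surface, level with it; the furniture and walls round the work are solid. World frame = base frame: x ahead of the robot, y to its left, z up, the work surface at z = 0. Lengths are in m, angles in rad, forces in N, time in s.
With the tool pointing down it reaches from about 0.425 to 0.925 m from the base axis. Payload 6.8 kg.
Tool frame: the origin (TCP) lies between the finger pads; the fingertips stand 22 mm ahead of it and the grasp point (between the pads) lies 3 mm ahead of it; z points along the fingers, y is the line along which they close (so a half turn about z gives the same grasp; the last joint's range is limited). The gripper opens to 85 mm and grips with 20 to 120 N. Pads are 22 mm wide; open, the fingers measure 114 mm over their backs; the gripper's body (76 mm by 85 mm) begins 54 mm behind the grasp point. The pads swing forward as they close: fully open they stand 13 mm farther back than shut.
Start: joints at [-0.108, 0.477, 0.022, 1.555, -0.011, 1.109, -0.083], TCP at [0.675, 0, 0.227] pointing down, gripper open.
Joint ranges: [-2.96, 2.96], [-0.34, 2.1], [-1.41, 1.46], [0.24, 2.44], [-1.37, 4.51], [0.17, 1.92], [-2.96, 2.96]. Speed limits (rad/s): [2.39, 2.39, 3.14, 3.14, 3.14, 3.14, 3.14].

## Interface

Orientations are given as a unit quaternion [w, x, y, z].
In Python, from station import bot gives the robot as it stands.
- The arm moves only by the tool servo_tool, never from a script. Its argument "motion" is a list that holds one entry, the list of rows, each a list of 5 numbers: the opening, from 0 (shut) to 1 (fully open), then the shift along the world's x, y, z each as a share of 0.04 m, from -1 to 1, then the turn about the world's z as a share of 0.12 rad, from -1 to 1. A call has 1 to 20 rows; each row shifts and turns the commanded pose from where the row before left it; what a row does not reach is not made up. A row lasts 1/10 s, in which the tool goes at most 50 mm and 8.59 degrees, less where a joint would pass 70% of its speed; a pose out of reach is approached as far as the arm can. A call with a number of a shift or a turn outside -1 to 1 is refused whole. A call with a gripper value outside its range is refused whole. The fingers move at their own pace and stop on an object; "newtons" is the grip in N (left out, the last holds). Time passes only in rows, so rows that do not move let the fingers close. It gives the time, the measured TCP pose, the force, the opening and the grip force at its end, in the units of the state.
- bot.get_obs(): the state, without advancing time (a new reading comes with each control period).
- bot.read_camera(name): name is "scene" or "side" or "wrist"; returns (picture, depth): 400x640x3 uint8, red, green, blue; 400x640 float32, m along the optical axis (not along the pixel's ray), 0 where there is no reading.
- bot.get_calibration(name): a dict with "fovy" (degrees; the focal length in pixels is half the picture's height over the tangent of half this angle, whatever the lens; pixels are square), "cx", "cy" (the principal point, pixels), "k1" (the pictures are not rectified: a ray, as slopes to the right and down, at radius r is drawn at 1 + k1 r^2 times it, then the intrinsics apply), "view" (4x4, takes a point from world to camera coordinates). Camera axes: x right, y down, z forward; pixel columns grow to the right and rows downward; lengths in m; the calibration is good to about 2 mm. A picture is of the moment at which its call begins: read the wrist's pose just before it. get_calibration takes no time and is no camera call; for the wrist camera it gives the pose at the moment of the call.
- bot.hand_in(): hands the job in; it is judged then, once.
The state is a dict: "t": time; "q": joint angles; "joint_vel": joint speeds; "joint_torque": joint torques, N m; "eef_pos": TCP position; "tool_rot": TCP orientation; "contact_force": force on the tool from outside, world axes, zero at the start; "torque": the same for the moment, N m; "gripper_width": opening from 0.0 (shut) to 1.0 (fully open); "grasp_force": force on a finger pad.
Only numpy, scipy, OpenCV 4.12 (cv2) and the standard library are available. Lean on these libraries where they do the work, as an engineer would, in place of code of your own. Each camera call takes 0.05 s, during which the arm holds its last target. There are 200 camera calls.

## Working session

There is one attempt and no reset: what is moved stays moved. The work goes in short steps, Python scripts to look and compute and a tool call to move; the robot and the scene stay as the last step left them, time stands still between calls to the robot, and variables do not carry over. Pictures are saved under pics/ and viewed, at most 14 in all, crops included, and the job is handed in when it is done.

Besides the shell and the picture viewer there is one more tool, called after "Emit:" by a JSON object that holds its "name" and its "arguments". servo_tool: Moves the arm, as the interface text tells. Shift numbers are shares of 0.04 m and turn numbers shares of 0.12 rad, none past 1 either way. Its arguments: {"type":"object","properties":{"motion":{"type":"array"},"newtons":{"type":"number"}},"required":["motion"]}

```bash
mkdir -p pics; ls
cat > h.py <<'E'
import numpy as np, cv2
from station import bot
def K(c):
    f=200/np.tan(np.radians(c['fovy'])/2); return f
def look(name,save=None):
    c=bot.get_calibration(name); im,d=bot.read_camera(name)
    if save: cv2.imwrite('pics/'+save,im[:,:,::-1])
    return c,im,d
def rays(c,uv):
    f=K(c); p=(np.atleast_2d(uv).astype(float)-[c['cx'],c['cy']])/f
    q=p.copy()
    for _ in range(20): q=p/(1+c['k1']*(q**2).sum(1,keepdims=True))
    return np.c_[q,np.ones(len(q))]
def plane(c,uv,z):
    r=rays(c,uv); V=np.array(c['view']); R,t=V[:3,:3],V[:3,3]
    o=-R.T@t; d=r@R; return o+d*((z-o[2])/d[:,2])[:,None]
def cloud(c,d):
    v,u=np.mgrid[:400,:640]; r=rays(c,np.c_[u.ravel(),v.ravel()])*d.reshape(-1,1)
    V=np.array(c['view']); return ((r-V[:3,3])@V[:3,:3]).reshape(400,640,3)
E
python3 - <<'E'
from h import *
for n in ['scene','side','wrist']:
    c,im,d=look(n,n+'0.png'); np.savez('pics/'+n+'0.npz',im=im,d=d)
    import pickle; pickle.dump(c,open('pics/'+n+'0.pkl','wb'))
    V=np.array(c['view']); print(n,c['fovy'],c['k1'],-V[:3,:3].T@V[:3,3],V[2,:3])
print(bot.get_obs())
E
```

```text
pics
scene 43.41613572203212 0.04190848037287314 [-0.32231359 -0.60704528  0.7240156 ] [ 0.68887452  0.46880669 -0.55287628]
side 53.064974117054874 0.014614525503711673 [ 0.17995284 -0.75565568  0.74822492] [ 0.30115469  0.68660143 -0.66172829]
wrist 58.91987419410361 0.02746374757048789 [0.67617217 0.06930063 0.3731233 ] [-5.34937278e-04 -2.72118064e-01 -9.62263723e-01]
{'t': 0.15, 'q': array([-0.10806537,  0.47761449,  0.02237059,  1.55618585, -0.01149061,
        1.10926463, -0.08309742]), 'joint_vel': array([-1.73710084e-03, -8.79914187e-04, -6.23137668e-04, -3.65003459e-03,
       -4.85305092e-05,  5.20937821e-04, -6.87988298e-04]), 'joint_torque': array([ 1.55385478e-03, -5.96924365e+01,  1.60940632e+00, -2.81490952e+01,
        1.26662746e-02,  6.56643446e-03,  5.58682734e-05]), 'eef_pos': array([ 6.74566949e-01, -4.49307064e-05,  2.26462910e-01]), 'tool_rot': array([-4.33729749e-04,  7.07117560e-01,  7.07095683e-01, -5.13145201e-04]), 'contact_force': array([-0.25625118,  0.21660588,  0.1054975 ]), 'torque': array([-0.01757989, -0.03589707,  0.02402557]), 'grasp_force': 0.0, 'gripper_width': 1.001201577646284}
```

View pics/scene0.png

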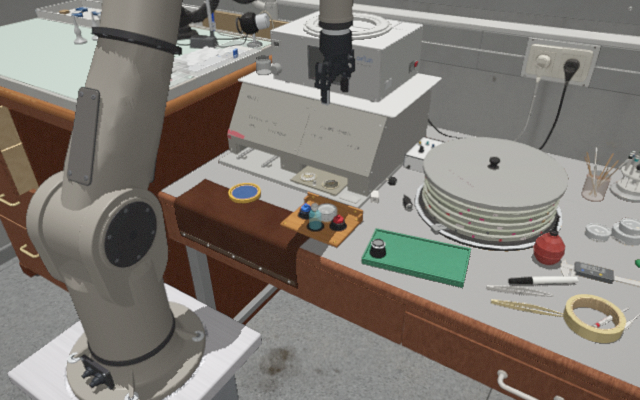

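View pics/wrist0.png

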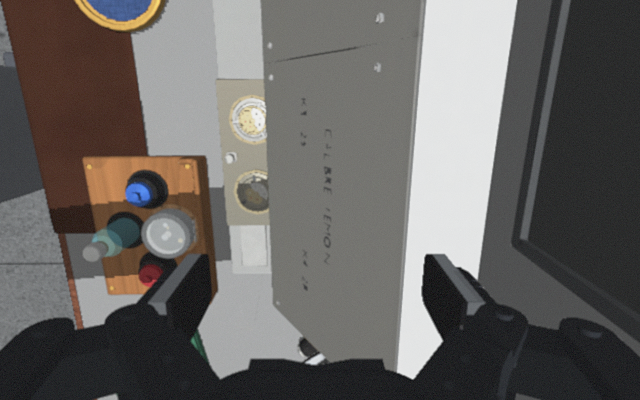

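View pics/side0.png

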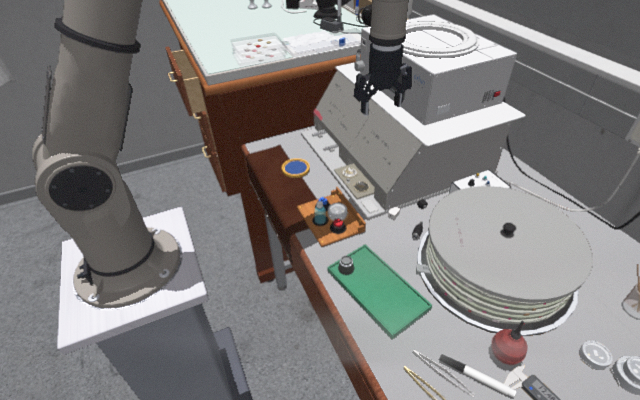

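The scene view shows the stand near (322,218), dish (245,192) and tray (415,257) with the loupe at its left end. In the wrist view the blue pot is at (145,190), the bottle at (110,240), the red pot at (155,270) and the tin at (168,232). The side view shows the same layout.

```bash
cat >> h.py <<'E'
def masks(im):
    h=cv2.cvtColor(im,cv2.COLOR_RGB2HSV).astype(int); H,S,V=h[...,0],h[...,1],h[...,2]
    return dict(wood=(H>5)&(H<18)&(S>120)&(V>110),green=(H>60)&(H<88)&(S>110)&(V>50),
      blue=(H>105)&(H<125)&(S>120)&(V>70),red=((H<5)|(H>174))&(S>150)&(V>60),
      lb=(H>80)&(H<104)&(S>45),gold=(H>15)&(H<30)&(S>120)&(V>120))
E
python3 - <<'E'
from h import *
import pickle
for n in ['scene','side','wrist']:
    z=np.load(f'pics/{n}0.npz'); c=pickle.load(open(f'pics/{n}0.pkl','rb')); P=cloud(c,z['d']); im=z['im']
    ok=(z['d']>0)&(P[...,2]>-.02)&(P[...,2]<.09)&(P[...,0]>.38)&(P[...,0]<.72)&(P[...,1]>-.42)&(P[...,1]<.35)
    print('==',n)
    for k,m in masks(im).items():
        m=(m&ok).astype(np.uint8)
        nl,lab,st,cen=cv2.connectedComponentsWithStats(m)
        for i in range(1,nl):
            if st[i,4]<25: continue
            q=P[lab==i]; print(k,st[i,4],cen[i].round(0),'med',np.median(q,0).round(4),'lo',np.percentile(q,2,axis=0).round(3),'hi',np.percentile(q,98,axis=0).round(3))
            if k in('green','wood') and st[i,4]>800:
                zz=.017 if k=='green' else .010
                ct=max(cv2.findContours((lab==i).astype(np.uint8),0,1)[0],key=cv2.contourArea)[:,0]
                w=plane(c,ct,zz)[:,:2]; r=cv2.minAreaRect((w*1000).astype(np.float32)); print('  rect',r)
    # dish ellipse
E
```

```text
== scene
wood 153 [316. 199.] med [ 0.5515 -0.0184  0.0224] lo [ 0.539 -0.059  0.007] hi [0.556 0.006 0.032]
wood 43 [170. 198.] med [ 0.3835  0.3347 -0.004 ] lo [ 0.38   0.315 -0.01 ] hi [ 0.39  0.35 -0.  ]
wood 1130 [325. 225.] med [ 0.4674 -0.1078  0.0088] lo [ 0.432 -0.15   0.004] hi [0.555 0.006 0.03 ]
  rect ((504.8773193359375, -72.54594421386719), (156.6028594970703, 162.77110290527344), 0.05636501684784889)
wood 810 [382. 285.] med [ 0.3846 -0.2928 -0.0032] lo [ 0.38  -0.414 -0.01 ] hi [ 0.392 -0.145  0.001]
  rect ((371.1777038574219, -283.4726257324219), (19.202787399291992, 281.1286926269531), 0.22198428213596344)
green 2321 [421. 258.] med [ 0.4928 -0.3326  0.0104] lo [ 0.423 -0.415  0.005] hi [ 0.562 -0.216  0.017]
  rect ((484.8880615234375, -318.7222900390625), (124.9793930053711, 210.25518798828125), 11.895737648010254)
blue 196 [244. 192.] med [0.4953 0.169  0.0089] lo [0.471 0.145 0.006] hi [0.52  0.196 0.012]
blue 56 [306. 208.] med [ 0.4907 -0.029   0.0316] lo [ 0.483 -0.038  0.026] hi [ 0.502 -0.018  0.041]
red 61 [338. 219.] med [ 0.4927 -0.1188  0.032 ] lo [ 0
[... 1990 characters left out ...]
 195 [ 75. 303.] med [ 0.3917 -0.1666 -0.0005] lo [ 0.388 -0.198 -0.003] hi [ 0.395 -0.136  0.001]
blue 870 [120.   8.] med [0.4973 0.1465 0.0103] lo [0.474 0.138 0.009] hi [0.521 0.152 0.012]
blue 510 [139. 194.] med [ 0.5008 -0.023   0.0328] lo [ 0.488 -0.035  0.027] hi [ 0.51  -0.013  0.041]
red 296 [150. 274.] med [ 0.5005 -0.1115  0.0332] lo [ 0.49  -0.125  0.028] hi [ 0.51  -0.103  0.041]
lb 918 [120. 233.] med [ 0.479  -0.0631  0.036 ] lo [ 0.459 -0.078  0.01 ] hi [ 0.484 -0.056  0.056]
gold 885 [118.  16.] med [0.4928 0.1374 0.0131] lo [0.461 0.128 0.004] hi [0.532 0.151 0.015]
gold 25 [ 89. 166.] med [ 4.426e-01 -4.000e-04  1.030e-02] lo [ 0.44  -0.003  0.009] hi [0.445 0.002 0.011]
```

Emit:
{"name": "servo_tool", "arguments": {"motion": [[[1,-0.875,-0.3,0.15,0],[1,-0.875,-0.3,0.15,0],[1,-0.875,-0.3,0.15,0],[1,-0.875,-0.3,0.15,0],[1,-0.875,-0.3,0.15,0],[1,0,0,0,0],[1,0,0,0,0],[1,0,0,0,0],[1,0,0,0,0]]], "newtons": 30}}

```text
t: 1.05
eef_pos: [0.5008, -0.0594, 0.2569]
tool_rot: [-0.0, 0.707, 0.707, -0.0]
contact_force: [-0.4, 0.1, -0.3]
gripper_width: 0.998
grasp_force: 0.0
```

Run:
```python
from h import *
c,im,d=look('wrist','w1.png'); import pickle; pickle.dump((c,im,d),open('pics/w1.pkl','wb')); P=cloud(c,d)
print(bot.get_obs()['eef_pos'])
# pads black at z~10mm, cap tops
g=P
top=lambda zl,zh,x0,x1,y0,y1:(d>0)&(g[...,2]>zl)&(g[...,2]<zh)&(g[...,0]>x0)&(g[...,0]<x1)&(g[...,1]>y0)&(g[...,1]<y1)
for nm,m in dict(blue_top=top(.0385,.05,.47,.53,-.05,0),red_top=top(.0385,.05,.47,.53,-.14,-.09),bottle_top=top(.066,.08,.44,.5,-.1,-.04),tin_top=top(.027,.034,.48,.545,-.1,-.04)).items():
    ct=cv2.findContours(m.astype(np.uint8),0,1)[0]
    if len(ct)==0: print(nm,'none');continue
    ct=max(ct,key=cv2.contourArea); zt=np.median(g[m][:,2]); w=plane(c,ct[:,0],zt)
    print(nm,m.sum(),zt,cv2.minEnclosingCircle((w[:,:2]*1000).astype(np.float32)), g[m].mean(0))
m=top(.006,.014,.42,.57,-.17,.02)|top(.014,.08,.42,.57,-.17,.02)
ct=max(cv2.findContours(m.astype(np.uint8),0,1)[0],key=cv2.contourArea)[:,0]
print(cv2.minAreaRect((P[ct[:,1],ct[:,0],:2]*1000).astype(np.float32)))
```

```text
[ 0.50075686 -0.05943852  0.25682059]
blue_top 69 0.041125931108812165 ((498.386474609375, -24.40011215209961), 4.514237403869629) [ 0.49839111 -0.02440858  0.04103092]
red_top 59 0.040638402272248846 ((499.2730407714844, -114.7580337524414), 4.659673690795898) [ 0.49926022 -0.11474757  0.04085742]
bottle_top 233 0.0718709630637977 ((469.7297668457031, -69.35906219482422), 8.614688873291016) [ 0.46976164 -0.06929233  0.07154621]
tin_top 1663 0.029409992954935293 ((519.9773559570312, -69.33170318603516), 25.047222137451172) [ 0.51968822 -0.06910432  0.02942849]
((498.1540832519531, -69.99989318847656), (125.20051574707031, 160.05416870117188), 0.719630777835846)
```

View pics/w1.png

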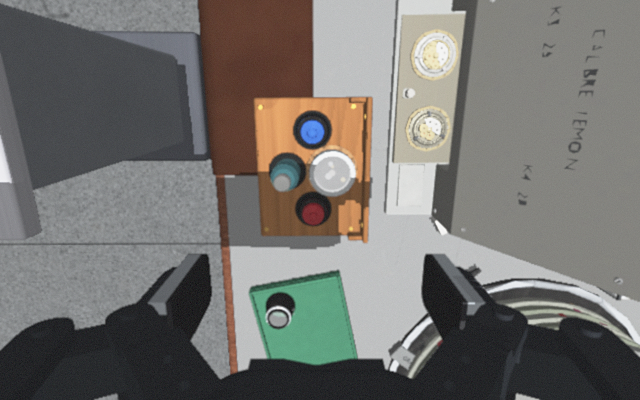

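The stand is viewed from straight above: blue cap (312,130), bottle (285,175), red cap (314,210), tin (332,172). The tray's top edge is at about (300,280) with the loupe at (279,310). The measured stand rectangle is 125×160 mm, tin Ø50 and bottle top at 72 mm, all matching the given sizes. Next, the tray.

Emit:
{"name": "servo_tool", "arguments": {"motion": [[[1,0,-0.85,0,0],[1,0,-0.85,0,0],[1,0,-0.85,0,0],[1,0,-0.85,0,0],[1,0,-0.85,0,0],[1,0,0,0,0],[1,0,0,0,0],[1,0,0,0,0]]]}}

```text
t: 1.9
eef_pos: [0.5005, -0.2285, 0.2568]
tool_rot: [-0.0, 0.706, 0.708, 0.0]
contact_force: [-0.1, -0.2, -0.5]
gripper_width: 1.0
grasp_force: 0.0
```

Run:
```python
from h import *
c,im,d=look('wrist','w2.png'); P=cloud(c,d); o=bot.get_obs(); print(o['eef_pos'],o['q'])
m=masks(im)['green']&(d>0)&(P[...,2]>.004)&(P[...,2]<.022)
ct=max(cv2.findContours(m.astype(np.uint8),0,1)[0],key=cv2.contourArea)[:,0]
r=cv2.minAreaRect((P[ct[:,1],ct[:,0],:2]*1000).astype(np.float32)); print(r,cv2.boxPoints(r))
fl=m&(P[...,2]<.014);print('floor',np.median(P[fl],0))
l=(d>0)&(P[...,2]>.038)&(P[...,2]<.05)&(P[...,0]>.42)&(P[...,0]<.57)&(P[...,1]<-.17)&(P[...,1]>-.3)
q=P[l]; print('loupe',len(q),cv2.minEnclosingCircle((q[:,:2]*1000).astype(np.float32)),np.median(q[:,2]))
# dish from first wrist+scene+side
import pickle
for n in ['scene','side']:
    z=np.load(f'pics/{n}0.npz'); cc=pickle.load(open(f'pics/{n}0.pkl','rb')); Q=cloud(cc,z['d'])
    mk=masks(z['im']); k=(mk['blue']|mk['gold'])&(abs(Q[...,0]-.493)<.06)&(abs(Q[...,1]-.169)<.06)&(Q[...,2]>.006)&(Q[...,2]<.02)
    print(n,cv2.minEnclosingCircle((Q[k][:,:2]*1000).astype(np.float32)))
    ct=max(cv2.findContours(k.astype(np.uint8),0,1)[0],key=cv2.contourArea)[:,0]
    print(cv2.minEnclosingCircle((plane(cc,ct,.014)[:,:2]*1000).astype(np.float32)))
```

```text
[ 0.50051829 -0.2283391   0.25692088] [ 0.19240848  0.24250071  0.1466277   1.83004166 -0.04063599  1.07251258
  0.35672577]
((521.7138671875, -214.9989471435547), (3.479992151260376, 2.007554292678833), 17.95644760131836) [[ 519.7492  -214.58049]
 [ 520.3681  -216.49025]
 [ 523.6785  -215.4174 ]
 [ 523.05963 -213.50764]]
floor [ 0.50744926 -0.32099409  0.01091629]
loupe 570 ((458.2776184082031, -240.95724487304688), 14.824861526489258) 0.03996881687545639
scene ((491.074951171875, 166.354736328125), 44.81602478027344)
((487.6329650878906, 162.3583984375), 46.09892272949219)
side ((492.29290771484375, 168.46310424804688), 44.0776481628418)
((488.2597961425781, 165.00782775878906), 45.33771514892578)
```

View pics/w2.png

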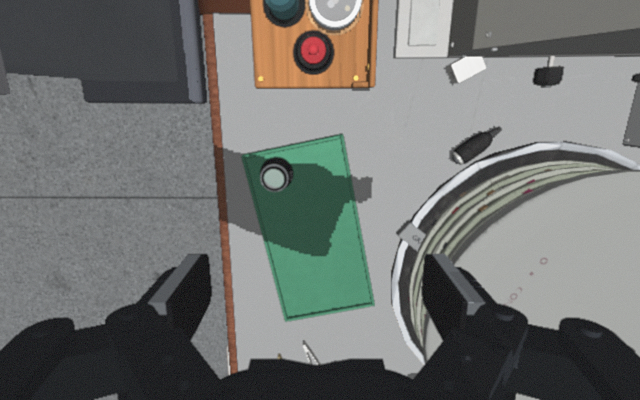

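Run:
```python
from h import *
c,im,d=look('wrist'); P=cloud(c,d)
w=plane(c,[[244,155],[342,134],[374,303],[286,320]],.017)[:,:2]*1000
r=cv2.minAreaRect(w.astype(np.float32)); print(w.round(1),r)
ctr=w.mean(0); e=(w[1]+w[0]-w[2]-w[3]); yaw=np.arctan2(-e[0],e[1]); print(ctr,yaw)
R=np.array([[np.cos(yaw),-np.sin(yaw)],[np.sin(yaw),np.cos(yaw)]])
for y in (20,-30,-80):
  for x in (0,20): print((x,y),(ctr+R@[x,y]).round(1))
h=(d>0)&(P[...,2]>.03)&(P[...,1]<-.2)&(P[...,1]>-.45)&(P[...,0]>.53)&(P[...,2]<.2)
for y in (-.25,-.3,-.35,-.4):
  k=h&(abs(P[...,1]-y)<.01); print(y,P[k][:,0].min().round(3),P[k][:,2].max().round(3))
```

```text
[[ 423.2 -220.7]
 [ 530.1 -197.6]
 [ 574.2 -404.3]
 [ 465.  -428.6]] ((497.5765380859375, -313.11114501953125), (111.88287353515625, 212.363525390625), 12.038199424743652)
[ 498.13405228 -312.79442063] 0.20433110327699516
(0, 20) [ 494.1 -293.2]
(20, 20) [ 513.7 -289.2]
(0, -30) [ 504.2 -342.2]
(20, -30) [ 523.8 -338.1]
(0, -80) [ 514.4 -391.1]
(20, -80) [ 534.  -387.1]
-0.25 0.66 0.118
-0.3 0.625 0.118
-0.35 0.607 0.118
-0.4 0.607 0.117
```

The picture shows the tray corners at (244,155), (342,134), (374,303) and (286,320), the loupe at (276,174), and the plate stack edge at x≥0.607. The tray measures about 112×212 mm with yaw 0.204, which is plausible. Blue pot goes first.

Emit:
{"name": "servo_tool", "arguments": {"motion": [[[0.7,0,0.85,-0.57,0],[0.7,-0.05,0.85,-0.57,0],[0.7,0,0.85,-0.57,0],[0.7,0,0.85,-0.57,0],[0.7,0,0.85,-0.57,0],[0.7,0,0.85,-0.57,0],[0.7,0,0,0,0],[0.7,0,0,0,0],[0.7,0,0,0,0],[0.7,0,0,0,0]]], "newtons": 30}}

```text
t: 3.0
eef_pos: [0.4986, -0.0272, 0.1212]
tool_rot: [0.001, 0.708, 0.706, 0.0]
contact_force: [0.0, 0.2, 0.2]
gripper_width: 0.702
grasp_force: 0.0
```

Emit:
{"name": "servo_tool", "arguments": {"motion": [[[0.7,0,0.065,-0.5,0],[0.7,0,0,-0.5,0],[0.7,0,0,-0.5,0],[0.7,0,0,-0.5,0],[0.7,0,0,-0.13,0],[0.7,0,0,0,0],[0.7,0,0,0,0],[0.7,0,0,0,0]]]}}

```text
t: 3.8
eef_pos: [0.4989, -0.0236, 0.0363]
tool_rot: [0.001, 0.707, 0.707, 0.001]
contact_force: [-0.6, 0.4, 0.0]
gripper_width: 0.696
grasp_force: 0.0
```

Emit:
{"name": "servo_tool", "arguments": {"motion": [[[0.55,0,0,0,0],[0.3,0,0,0,0],[0.3,0,0,0,0],[0.3,0,0,0,0],[0.3,0,0,0,0],[0.3,0,0,0,0],[0.3,0,0,0,0]]]}}

```text
t: 4.5
eef_pos: [0.498, -0.0234, 0.0352]
tool_rot: [-0.0, 0.707, 0.707, -0.0]
contact_force: [0.2, -0.4, -0.7]
gripper_width: 0.296
grasp_force: 0.0
```

Run:
```python
from h import *
c,im,d=look('wrist'); a=im[:,60:580]
c2,s,d2=look('side'); b=cv2.resize(s[150:260,270:400],(520,440),interpolation=cv2.INTER_CUBIC)[:200+240]
o=np.vstack([a[150:400], b[:340]]); cv2.imwrite('pics/g1.png',o[:,:,::-1])
```

```text
(no output)
```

View pics/g1.png

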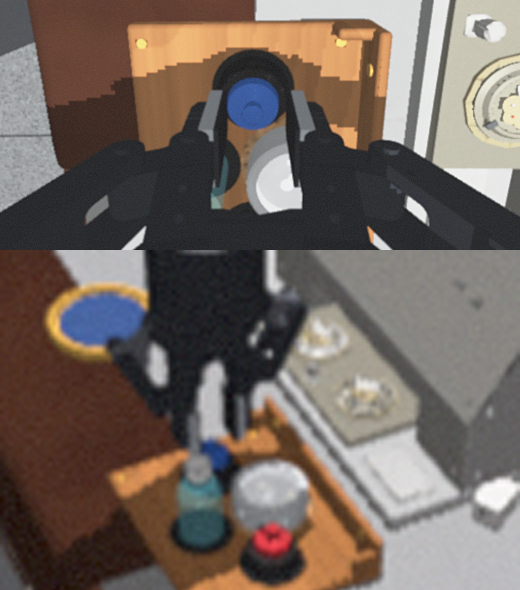

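The fingers stand either side of the blue cap at (213–300, 95), above the pot's foot, so I'll measure the actual tip height from depth.

Run:
```python
from h import *
c,im,d=look('wrist'); P=cloud(c,d)
for y in range(236,300,8):
  print(y,[(u,P[y,u].round(4)) for u in (270,277,355,361)])
k=(d>0)&(P[...,2]>.015)&(P[...,2]<.06)&(P[...,1]<-.009)&(P[...,1]>-.037)
for a,b in((.45,.487),(.51,.545)):
  q=P[k&(P[...,0]>a)&(P[...,0]<b)]; print(len(q),np.percentile(q,[1,5,50],axis=0).round(4) if len(q) else '')
```

```text
236 [(270, array([ 0.4757, -0.0235,  0.011 ])), (277, array([ 0.4793, -0.0236,  0.0106])), (355, array([ 0.52  , -0.0242,  0.0091])), (361, array([ 0.5229, -0.0238,  0.0104]))]
244 [(270, array([ 0.4808, -0.0119,  0.0481])), (277, array([ 0.4835, -0.0123,  0.0472])), (355, array([ 0.5155, -0.0119,  0.0481])), (361, array([ 0.5179, -0.0118,  0.0484]))]
252 [(270, array([ 0.4817, -0.012 ,  0.0557])), (277, array([ 0.4845, -0.0119,  0.0559])), (355, array([ 0.5146, -0.0119,  0.0559])), (361, array([ 0.5169, -0.0119,  0.0559]))]
260 [(270, array([ 0.4826, -0.0119,  0.0628])), (277, array([ 0.4852, -0.0118,  0.0631])), (355, array([ 0.5139, -0.0121,  0.0625])), (361, array([ 0.516 , -0.0117,  0.0633]))]
268 [(270, array([ 0.4834, -0.0118,  0.0693])), (277, array([ 0.4858, -0.0121,  0.0687])), (355, array([ 0.5131, -0.0114,  0.0701])), (361, array([ 0.5153, -0.012 ,  0.0689]))]
276 [(270, array([ 0.484 , -0.0124,  0.0739])), (277, array([ 0.4864, -0.0122,  0.0744])), (355, array([ 0.5126, -0.0118,  0.0752])), (361, array([ 0.5145, -0.0117,  0.0753]))]
284 [(270, array([ 0.4843, -0.0137,  0.0769])), (277, array([ 0.4866, -0.014 ,  0.0765])), (355, array([ 0.5124, -0.0137,  0.077 ])), (361, array([ 0.5144, -0.0137,  0.0769]))]
292 [(270, array([ 0.4845, -0.0155,  0.0788])), (277, array([ 0.4864, -0.0173,  0.0758])), (355, array([ 0.5125, -0.0168,  0.0767])), (361, array([ 0.5144, -0.0161,  0.078 ]))]
927 [[ 0.4738 -0.0339  0.0158]
 [ 0.4748 -0.0298  0.0183]
 [ 0.4843 -0.0158  0.05  ]]
1067 [[ 0.5101 -0.0332  0.0156]
 [ 0.5106 -0.031   0.0188]
 [ 0.5132 -0.0161  0.0489]]
```

Emit:
{"name": "servo_tool", "arguments": {"motion": [[[0.62,0,0,0,0],[0.62,0,0,0,0],[0.62,0,0,0,0],[0.62,0,0,0,0],[0.62,0,0,-0.15,0],[0.62,0,0,-0.15,0],[0.62,0,0,0,0],[0.62,0,0,0,0]]]}}

```text
t: 5.45
eef_pos: [0.4977, -0.0234, 0.0228]
tool_rot: [-0.0, 0.707, 0.707, -0.0]
contact_force: [-0.2, -0.5, -0.1]
gripper_width: 0.617
grasp_force: 0.0
```

```bash
cat >> h.py <<'E'
def tips(save=None):
    c,im,d=look('wrist',save); P=cloud(c,d); e=bot.get_obs()['eef_pos']
    c1,im1,d1=c,im,d
    # finger +y faces: points within 3 mm of camera-side face (tool +x), i.e. world y = eef_y+.0115 when closing along x
    k=(d>0)&(abs(P[...,1]-e[1]-.0115)<.0025)&(abs(P[...,0]-e[0])<.06)
    for s in(-1,1):
        q=P[k&((P[...,0]-e[0])*s>.008)&(P[...,2]>e[2]-.024)]
        print(s,len(q),'zmin',np.percentile(q[:,2],[0,1,5]).round(4),'eef',e.round(4))
        for z in np.arange(e[2]-.024,e[2]+.02,.004):
            b=q[abs(q[:,2]-z)<.002]; 
            if len(b): print('  z',z.round(3),len(b),b[:,0].min().round(4),b[:,0].max().round(4))
E
python3 -c "
from h import *
tips('g2.png')"
```

```text
-1 10677 zmin [0.0082 0.0093 0.0101] eef [ 0.4979 -0.0234  0.023 ]
  z 0.007 45 0.4391 0.4848
  z 0.011 950 0.438 0.4884
  z 0.015 56 0.4835 0.4896
  z 0.019 56 0.485 0.4899
  z 0.023 62 0.4853 0.4899
  z 0.027 13 0.4879 0.4897
  z 0.031 1 0.4728 0.4728
  z 0.035 57 0.4667 0.4732
  z 0.039 78 0.4662 0.4732
1 10460 zmin [0.0083 0.0094 0.0103] eef [ 0.4979 -0.0234  0.023 ]
  z 0.007 34 0.5127 0.5517
  z 0.011 884 0.5077 0.5539
  z 0.015 86 0.5061 0.5538
  z 0.019 71 0.506 0.5539
  z 0.023 92 0.5059 0.554
  z 0.027 61 0.5062 0.5542
  z 0.031 146 0.5259 0.5579
  z 0.035 59 0.5258 0.5574
  z 0.039 79 0.5257 0.5324
```

View pics/g2.png

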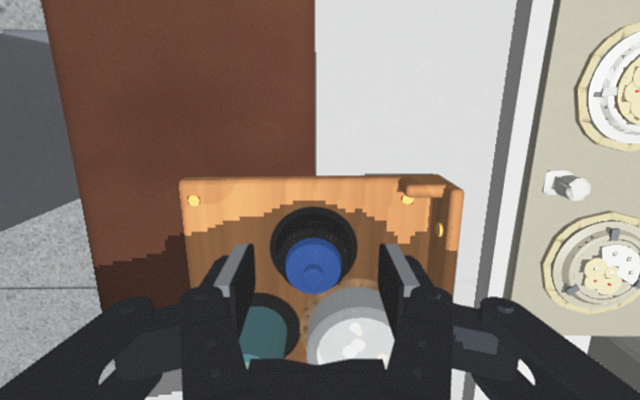

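The tips at (240,246) and (390,246) are still about 20 mm above the stand, with the foot visible between them. I'll step down further while watching the force.

Emit:
{"name": "servo_tool", "arguments": {"motion": [[[0.62,0.02,-0.03,-0.1,0],[0.62,0,0,-0.1,0],[0.62,0,0,0,0],[0.62,0,0,0,0],[0.35,0,0,0,0],[0.35,0,0,0,0],[0.35,0,0,0,0],[0.35,0,0,0,0]]], "newtons": 20}}

```text
t: 6.3
eef_pos: [0.4987, -0.0246, 0.0154]
tool_rot: [-0.0, 0.707, 0.707, -0.0]
contact_force: [-2.2, 0.1, 4.7]
gripper_width: 0.357
grasp_force: 19.7
```

Run:
```python
from h import *
c,im,d=look('wrist'); 
c2,s,d2=look('scene'); b=cv2.resize(s[170:250,270:380],(550,400),interpolation=cv2.INTER_CUBIC)
a=cv2.resize(im[160:300,220:420],(550,195*2//2)) if 0 else im[190:380,45:595]
cv2.imwrite('pics/g3.png',np.vstack([a,b])[:,:,::-1])
o=bot.get_obs(); print(o['contact_force'],o['grasp_force'],o['gripper_width'],o['eef_pos'])
```

```text
[-1.90714991  1.2090534   6.01124546] 19.72937388894934 0.35989911944943903 [ 0.49863201 -0.02457332  0.01541865]
```

View pics/g3.png

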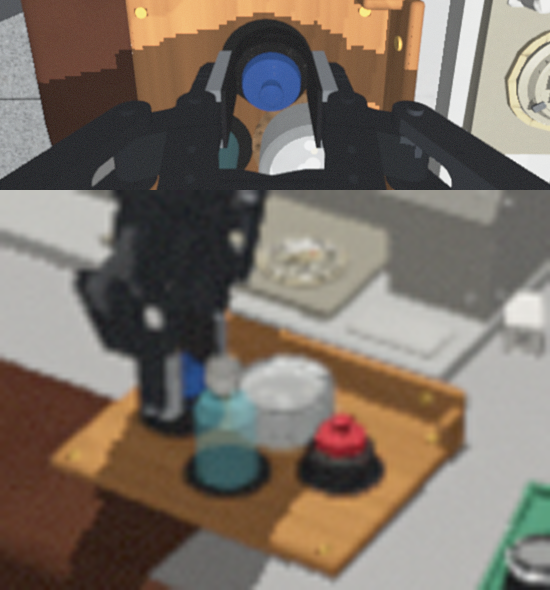

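The tips are pinching the pot's upper shoulder with about 5 N of upward force. I'll open and go lower.

Emit:
{"name": "servo_tool", "arguments": {"motion": [[[0.62,0,0,0,0],[0.62,0,0,0,0],[0.62,0,0,0,0],[0.62,0,0,-0.1,0],[0.62,0,0,-0.1,0],[0.62,0,0,0,0],[0.62,0,0,0,0],[0.35,0,0,0,0],[0.35,0,0,0,0],[0.35,0,0,0,0],[0.35,0,0,0,0]]], "newtons": 20}}

```text
t: 7.5
eef_pos: [0.4988, -0.0246, 0.0075]
tool_rot: [-0.0, 0.707, 0.707, 0.0]
contact_force: [-1.8, -0.2, 5.1]
gripper_width: 0.395
grasp_force: 19.9
```

Emit:
{"name": "servo_tool", "arguments": {"motion": [[[0.62,0,0,0,0],[0.62,0,0,0,0],[0.62,0,0,0,0],[0.62,0,0,-0.07,0],[0.62,0,0,0,0],[0.62,0,0,0,0],[0.35,0,0,0,0],[0.35,0,0,0,0],[0.35,0,0,0,0],[0.35,0,0,0,0]]], "newtons": 30}}

```text
t: 8.5
eef_pos: [0.4995, -0.0246, 0.0053]
tool_rot: [0.0, 0.707, 0.707, 0.001]
contact_force: [-1.7, -0.1, 8.7]
gripper_width: 0.389
grasp_force: 31.5
```

Emit:
{"name": "servo_tool", "arguments": {"motion": [[[0.3,0,0,0.25,0],[0.3,0,0,0.25,0],[0.3,0,0,0,0],[0.3,0,0,0,0]]]}}

```text
t: 8.9
eef_pos: [0.4991, -0.0246, 0.0249]
tool_rot: [0.0, 0.707, 0.707, 0.0]
contact_force: [0.5, -0.3, -0.1]
gripper_width: 0.392
grasp_force: 29.9
```

Run:
```python
from h import *
c,im,d=look('wrist'); P=cloud(c,d); m=masks(im)['blue']&(P[...,2]>.03)&(P[...,2]<.12)&(abs(P[...,1]+.024)<.03)
print(m.sum(),np.percentile(P[m],[50,98],axis=0))
c2,s,d2=look('scene'); b=cv2.resize(s[170:250,270:380],(550,400),interpolation=cv2.INTER_CUBIC)
cv2.imwrite('pics/g4.png',np.vstack([im[190:380,45:595],b])[:,:,::-1])
```

```text
3184 [[ 0.50061892 -0.02190164  0.05272641]
 [ 0.51156984 -0.01319408  0.0615368 ]]
```

View pics/g4.png

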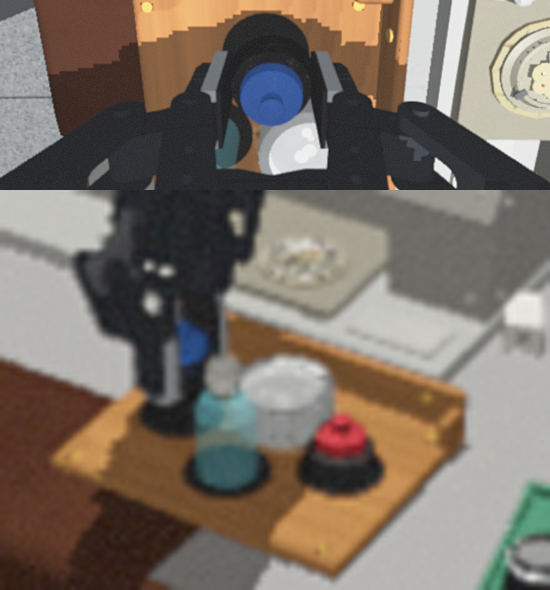

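The lift worked: the blue cap top rose to 61.5 mm and the pot is upright at (272,95). Carrying it to the tray's far spot.

Emit:
{"name": "servo_tool", "arguments": {"motion": [[[0.3,0,0,0.5,0],[0.3,0,0,0.7,0],[0.3,0,0,0.5,0],[0.3,0.04,-0.4,0,0],[0.3,0.04,-0.85,0,0],[0.3,0.04,-0.9,0,0],[0.3,0.04,-0.9,0,0],[0.3,0.04,-0.9,0,0],[0.3,0.04,-0.9,0,0],[0.3,0.04,-0.9,0,0],[0.3,0.04,-0.9,0,0],[0.3,0.03,-0.9,0,0],[0.3,0.03,-0.9,0,0],[0.3,0,-0.5,0,0],[0.3,0,-0.15,0,0],[0.3,0,0,0,0],[0.3,0,0,0,0],[0.3,0,0,0,0]]]}}

```text
t: 10.8
eef_pos: [0.5147, -0.3862, 0.0923]
tool_rot: [-0.0, 0.706, 0.708, 0.0]
contact_force: [-0.4, 0.0, -0.5]
gripper_width: 0.39
grasp_force: 30.0
```

Emit:
{"name": "servo_tool", "arguments": {"motion": [[[0.3,0,-0.1,-0.5,0],[0.3,0,0,-0.5,0],[0.3,0,0,-0.5,0],[0.3,0,0,-0.45,0],[0.3,0,0,-0.1,0],[0.3,0,0,0,0],[0.3,0,0,0,0],[0.3,0,0,0,0]]]}}

```text
t: 11.6
eef_pos: [0.5148, -0.3929, 0.0116]
tool_rot: [0.001, 0.707, 0.707, 0.0]
contact_force: [0.3, -1.2, -0.7]
gripper_width: 0.394
grasp_force: 30.0
```

Emit:
{"name": "servo_tool", "arguments": {"motion": [[[0.3,0,0.1,0,0],[0.3,0,0,-0.1,0],[0.3,0,0,-0.02,0],[0.3,0,0,0,0],[0.3,0,0,0,0]]]}}

```text
t: 12.1
eef_pos: [0.5146, -0.3881, 0.0064]
tool_rot: [0.0, 0.707, 0.707, 0.0]
contact_force: [-1.3, 1.9, 6.7]
gripper_width: 0.395
grasp_force: 33.9
```

Emit:
{"name": "servo_tool", "arguments": {"motion": [[[0.5,0,0,0,0],[0.62,0,0,0,0],[0.62,0,0,0,0],[0.62,0,0,0.3,0],[0.62,0,0,0.8,0],[0.62,0,0,0.8,0],[0.62,0,0,0.5,0],[0.62,0,0.5,0,0],[0.62,-0.1,0.9,0,0],[0.62,-0.1,0.9,0,0],[0.62,-0.1,0.9,0,0],[0.62,-0.08,0.9,0,0],[0.62,0,0.9,0,0],[0.62,0,0.9,0,0],[0.62,0,0.9,0,0],[0.62,0,0.1,0,0],[0.62,0,0,0,0],[0.62,0,0,0,0],[0.62,0,0,0,0]]]}}

```text
t: 14.0
eef_pos: [0.4985, -0.1139, 0.1015]
tool_rot: [0.0, 0.708, 0.706, -0.0]
contact_force: [-0.2, 0.1, -0.3]
gripper_width: 0.621
grasp_force: 0.0
```

```bash
cat >> h.py <<'E'
def find(P,d,x,y,zl,zh,r=.03):
    m=(d>0)&(abs(P[...,0]-x)<r)&(abs(P[...,1]-y)<r)&(P[...,2]>zl)&(P[...,2]<zh)
    if m.sum()<8: return None
    q=P[m]; (cx,cy),R=cv2.minEnclosingCircle((q[:,:2]*1000).astype(np.float32)); return round(cx,1),round(cy,1),round(R,1),round(float(np.median(q[:,2])),4)
E
python3 - <<'E'
from h import *
c,im,d=look('scene','s2.png'); P=cloud(c,d); m=masks(im)
for k in('blue','red'):
    q=P[m[k]&(d>0)&(P[...,2]>.02)&(P[...,2]<.08)&(P[...,0]<.58)&(P[...,0]>.42)]; print(k,np.median(q,0),q[:,2].max())
E
```

```text
blue [ 0.51005685 -0.39114219  0.03264001] 0.04405385202652791
red [ 0.49158891 -0.11957334  0.03145748] 0.07950700658372362
```

Emit:
{"name": "servo_tool", "arguments": {"motion": [[[0.62,0.02,-0.02,-0.6,0],[0.62,0,0,-0.6,0],[0.62,0,0,-0.5,0],[0.62,0,0,-0.4,0],[0.62,0,0,-0.2,0],[0.62,0,0,0,0],[0.62,0,0,0,0],[0.62,0,0,0,0]]]}}

```text
t: 14.85
eef_pos: [0.5003, -0.1137, 0.0104]
tool_rot: [0.001, 0.707, 0.707, 0.0]
contact_force: [-0.5, 0.0, -0.2]
gripper_width: 0.624
grasp_force: 0.0
```

Emit:
{"name": "servo_tool", "arguments": {"motion": [[[0.62,-0.025,-0.025,-0.13,0],[0.62,0,0,0,0],[0.62,0,0,0,0],[0.35,0,0,0,0],[0.35,0,0,0,0],[0.35,0,0,0,0],[0.35,0,0,0,0],[0.35,0,0,0,0]]], "newtons": 30}}

```text
t: 15.65
eef_pos: [0.4992, -0.1145, 0.0053]
tool_rot: [0.0, 0.707, 0.707, 0.0]
contact_force: [-0.9, -0.3, 8.7]
gripper_width: 0.391
grasp_force: 31.8
```

Emit:
{"name": "servo_tool", "arguments": {"motion": [[[0.3,0,0,0.3,0],[0.3,0,0,0.6,0],[0.3,0,0,0.7,0],[0.3,0,0,0.5,0],[0.3,0.03,-0.4,0,0],[0.3,0.03,-0.8,0,0],[0.3,0.03,-0.9,0,0],[0.3,0.03,-0.9,0,0],[0.3,0.02,-0.9,0,0],[0.3,0,-0.9,0,0],[0.3,0,-0.7,0,0],[0.3,0,-0.2,0,0],[0.3,0,0,0,0],[0.3,0,0,0,0],[0.3,0,0,0,0]]]}}

```text
t: 17.15
eef_pos: [0.5047, -0.3402, 0.0884]
tool_rot: [-0.0, 0.706, 0.708, 0.0]
contact_force: [0.6, -0.1, -0.3]
gripper_width: 0.397
grasp_force: 30.0
```

Emit:
{"name": "servo_tool", "arguments": {"motion": [[[0.3,0,0,-0.5,0],[0.3,0,0,-0.5,0],[0.3,0,0,-0.5,0],[0.3,0,0,-0.3,0],[0.3,0,0,-0.1,0],[0.3,0,0,0,0],[0.3,0,0,0,0],[0.3,0,0,0,0]]]}}

```text
t: 17.95
eef_pos: [0.5049, -0.3428, 0.0134]
tool_rot: [0.001, 0.707, 0.707, 0.0]
contact_force: [0.4, -0.2, -1.1]
gripper_width: 0.391
grasp_force: 30.0
```

Lower, release, rise, then fly to the bottle while turning +90°.

Emit:
{"name": "servo_tool", "arguments": {"motion": [[[0.3,0,0,-0.1,0],[0.3,0,0,-0.075,0],[0.3,0,0,0,0],[0.3,0,0,0,0]]]}}

```text
t: 18.35
eef_pos: [0.5046, -0.3426, 0.0064]
tool_rot: [0.0, 0.707, 0.707, 0.0]
contact_force: [-2.2, 2.0, 8.0]
gripper_width: 0.392
grasp_force: 34.7
```

Emit:
{"name": "servo_tool", "arguments": {"motion": [[[0.5,0,0,0,0],[0.62,0,0,0,0],[0.62,0,0,0,0],[0.62,0,0,0.3,0],[0.62,0,0,0.8,0],[0.62,0,0,0.8,0],[0.62,0,0,0.5,1],[0.5,-0.1,0.7,0,1],[0.5,-0.1,0.7,0,1],[0.5,-0.1,0.7,0,1],[0.5,-0.1,0.7,0,1],[0.5,-0.1,0.7,0,1],[0.5,-0.1,0.7,0,1],[0.5,-0.1,0.7,0,1],[0.5,-0.1,0.7,0,1],[0.5,-0.08,0.7,0,1],[0.5,0,0.54,0,1],[0.5,0,0,0,1],[0.5,0,0,0,1],[0.5,0,0,0,0.09]]]}}

```text
t: 20.35
eef_pos: [0.4692, -0.0689, 0.1021]
tool_rot: [0.0, -0.001, 1.0, -0.0]
contact_force: [-0.4, -0.3, 0.0]
gripper_width: 0.5
grasp_force: 0.0
```

Emit:
{"name": "servo_tool", "arguments": {"motion": [[[0.5,0,0,0,0],[0.5,0,0,0,0],[0.5,0,0,0,0]]]}}

```text
t: 20.65
eef_pos: [0.469, -0.069, 0.1015]
tool_rot: [0.0, 0.001, 1.0, -0.0]
contact_force: [-0.7, 0.1, 0.1]
gripper_width: 0.499
grasp_force: 0.0
```

Run:
```python
from h import *
print(bot.get_obs()['q'].round(2),bot.get_obs()['tool_rot'])
c,im,d=look('wrist','w5.png'); P=cloud(c,d)
print('bottle',find(P,d,.4697,-.069,.066,.08),'tin',find(P,d,.52,-.069,.027,.034))
c,im,d=look('scene','s2.png'); P=cloud(c,d); m=masks(im)
for k in('blue','red'):
    q=P[m[k]&(d>0)&(P[...,2]>.02)&(P[...,2]<.06)&(P[...,0]<.58)&(P[...,0]>.42)&(P[...,1]<-.2)]; print(k,np.median(q,0),q[:,2].max())
```

```text
[ 0.32  0.35 -0.36  2.12  0.19  0.71  1.41] [ 3.55930688e-05  8.96230643e-04  9.99999594e-01 -9.20283603e-05]
bottle (468.4, -70.3, 8.5, 0.072) tin (519.3, -70.0, 25.5, 0.0296)
blue [ 0.51007601 -0.39062259  0.03218266] 0.04563112760062445
red [ 0.49969385 -0.34611647  0.03309146] 0.043091585134700905
```

View pics/w5.png

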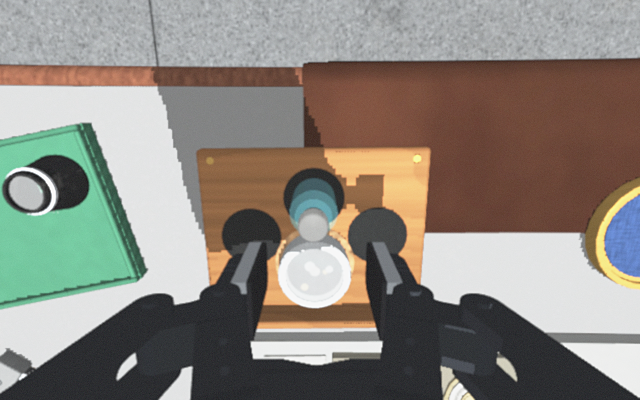

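Viewed from above the stand: the bottle cap at (313,225), the tin at (315,270) untouched, and both pot pads empty. Descending on the bottle.

Emit:
{"name": "servo_tool", "arguments": {"motion": [[[0.5,0,-0.02,-0.4,0],[0.5,0,0,-0.5,0],[0.5,0,0,-0.5,0],[0.5,0,0,-0.4,0],[0.5,0,0,-0.2,0],[0.5,0,0,0,0],[0.5,0,0,0,0],[0.5,0,0,0,0]]]}}

```text
t: 21.55
eef_pos: [0.4697, -0.0696, 0.0222]
tool_rot: [0.001, 0.0, 1.0, -0.0]
contact_force: [0.0, -0.2, 0.2]
gripper_width: 0.505
grasp_force: 0.0
```

Emit:
{"name": "servo_tool", "arguments": {"motion": [[[0.25,0,0,0,0],[0.25,0,0,0,0],[0.25,0,0,0,0],[0.25,0,0,0,0],[0.25,0,0,0,0]]], "newtons": 25}}

```text
t: 22.05
eef_pos: [0.4697, -0.0698, 0.0221]
tool_rot: [0.001, 0.0, 1.0, -0.0]
contact_force: [-0.1, -1.1, 6.5]
gripper_width: 0.322
grasp_force: 25.6
```

Emit:
{"name": "servo_tool", "arguments": {"motion": [[[0.2,0,0,0.3,0],[0.2,0,0,0.6,0],[0.2,0,0,0.7,0],[0.2,0,0,0.4,0],[0.2,0.1,-0.4,0,0],[0.2,0.13,-0.8,0,0],[0.2,0.13,-0.9,0,0],[0.2,0.13,-0.9,0,0],[0.2,0.13,-0.9,0,0],[0.2,0.13,-0.9,0,0],[0.2,0.09,-0.5,0,0],[0.2,0,-0.2,0,0],[0.2,0,0,0,0],[0.2,0,0,0,0],[0.2,0,0,0,0]]]}}

```text
t: 23.55
eef_pos: [0.5027, -0.2876, 0.1016]
tool_rot: [-0.0, -0.001, 1.0, 0.0]
contact_force: [0.7, 0.2, -0.3]
gripper_width: 0.325
grasp_force: 24.9
```

Emit:
{"name": "servo_tool", "arguments": {"motion": [[[0.2,0,0,-0.4,0],[0.2,0,0,-0.5,0],[0.2,0,0,-0.5,0],[0.2,0,0,-0.3,0],[0.2,0,0,-0.1,0],[0.2,0,0,0,0],[0.2,0,0,0,0],[0.2,0,0,0,0]]]}}

```text
t: 24.35
eef_pos: [0.5033, -0.2898, 0.0303]
tool_rot: [0.001, -0.0, 1.0, -0.0]
contact_force: [0.1, -0.1, -0.8]
gripper_width: 0.323
grasp_force: 24.9
```

Emit:
{"name": "servo_tool", "arguments": {"motion": [[[0.2,0,0,-0.1,0],[0.2,0,0,-0.085,0],[0.2,0,0,0,0],[0.2,0,0,0,0]]]}}

```text
t: 24.75
eef_pos: [0.5033, -0.2901, 0.023]
tool_rot: [0.001, 0.0, 1.0, -0.0]
contact_force: [-2.0, 0.7, 7.7]
gripper_width: 0.32
grasp_force: 25.9
```

Emit:
{"name": "servo_tool", "arguments": {"motion": [[[0.4,0,0,0,0],[0.5,0,0,0,0],[0.5,0,0,0,0],[0.5,0,0,0.4,0],[0.5,0,0,0.8,0],[0.5,0,0,0.7,0],[0.75,0.05,0.5,0,0],[0.75,0.06,0.9,0,0],[0.75,0.06,0.9,0,0],[0.75,0.06,0.9,0,0],[0.75,0.06,0.9,0,0],[0.75,0.06,0.9,0,0],[0.75,0.06,0.5,0,0],[0.75,0,0,0,0],[0.75,0,0,0,0],[0.75,0,0,0,0]]], "newtons": 30}}

```text
t: 26.35
eef_pos: [0.519, -0.0711, 0.0984]
tool_rot: [0.0, 0.001, 1.0, -0.0]
contact_force: [1.2, 0.4, -0.3]
gripper_width: 0.751
grasp_force: 0.0
```

Run:
```python
from h import *
c,im,d=look('wrist','w6.png'); P=cloud(c,d); print(bot.get_obs()['eef_pos'])
print('tin',find(P,d,.52,-.069,.027,.034))
c,im,d=look('scene','s3.png'); P=cloud(c,d)
cv2.imwrite('pics/s3c.png',cv2.resize(im[180:290,230:480],(750,330))[:,:,::-1])
```

```text
[ 0.5188826  -0.07125323  0.09824651]
tin (519.2, -69.9, 25.1, 0.0295)
```

View pics/s3c.png

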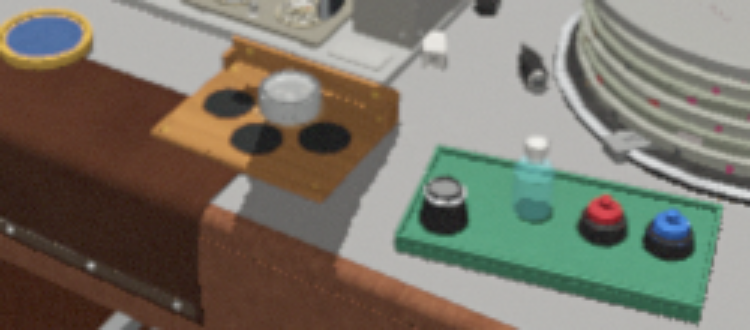

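All three stand on the tray: bottle (535,180), red (603,215) and blue (670,230), with the loupe at (443,205). The tin is still on its cork. Now the tin.

Emit:
{"name": "servo_tool", "arguments": {"motion": [[[0.75,0,0.03,-0.5,0],[0.75,0,0,-0.5,0],[0.75,0,0,-0.5,0],[0.75,0,0,-0.4,0],[0.75,0,0,-0.15,0],[0.75,0,0,0,0],[0.75,0,0,0,0],[0.75,0,0,0,0]]]}}

```text
t: 27.25
eef_pos: [0.5197, -0.0686, 0.0169]
tool_rot: [0.001, 0.0, 1.0, -0.0]
contact_force: [0.8, -0.0, -0.3]
gripper_width: 0.749
grasp_force: 0.0
```

Emit:
{"name": "servo_tool", "arguments": {"motion": [[[0.75,0,-0.025,-0.1,0],[0.75,0,0,-0.1,0],[0.75,0,0,0,0],[0.75,0,0,0,0]]]}}

```text
t: 27.65
eef_pos: [0.5189, -0.0694, 0.0079]
tool_rot: [-0.0, 0.0, 1.0, 0.0]
contact_force: [0.1, 0.2, -0.4]
gripper_width: 0.745
grasp_force: 0.0
```

Emit:
{"name": "servo_tool", "arguments": {"motion": [[[0.65,0,0,0,0],[0.5,0,0,0,0],[0.5,0,0,0,0],[0.5,0,0,0,0],[0.5,0,0,0,0],[0.5,0,0,0,0]]], "newtons": 30}}

```text
t: 28.25
eef_pos: [0.5191, -0.0694, 0.0084]
tool_rot: [0.0, -0.0, 1.0, -0.0]
contact_force: [-1.4, 0.2, 5.3]
gripper_width: 0.541
grasp_force: 30.6
```

Emit:
{"name": "servo_tool", "arguments": {"motion": [[[0.45,0,0,0.2,0],[0.45,0,0,0.5,0],[0.45,0,0,0.7,0],[0.45,0,0,0.6,0],[0.45,0,0,0,0],[0.45,0,0,0,0]]]}}

```text
t: 28.85
eef_pos: [0.5192, -0.0696, 0.0884]
tool_rot: [0.001, 0.0, 1.0, -0.0]
contact_force: [-0.2, -0.2, -0.6]
gripper_width: 0.545
grasp_force: 31.2
```

Run:
```python
from h import *
c,im,d=look('wrist','w7.png'); P=cloud(c,d); print(bot.get_obs()['eef_pos'])
print('tin',find(P,d,.52,-.069,.085,.12,.026))
# dish: rim contour on z=.014 plane + depth
h=cv2.cvtColor(im,cv2.COLOR_RGB2HSV); m=masks(im)
k=(d>0)&(abs(P[...,0]-.492)<.06)&(abs(P[...,1]-.168)<.06)&(P[...,2]>.012)&(P[...,2]<.02)
print(k.sum(),np.percentile(P[k],[0.5,99.5],axis=0) if k.sum() else '')
```

```text
[ 0.51851592 -0.06950307  0.08762475]
tin (518.3, -69.0, 27.5, 0.1095)
574 [[0.48437801 0.12620376 0.01202505]
 [0.52681409 0.13942733 0.01573004]]
```

View pics/w7.png

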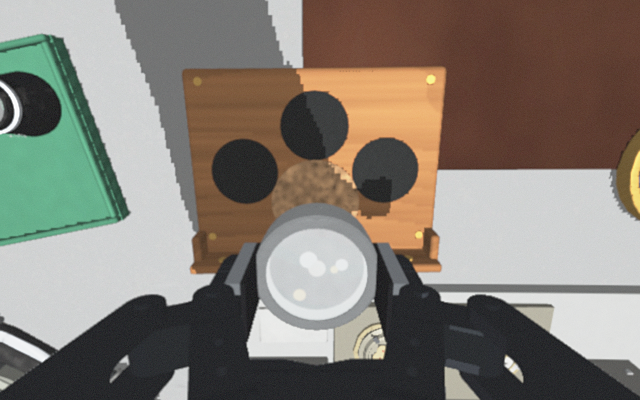

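The tin is held level (top at 0.1095, cork bare at (315,195)). Moving towards the dish and measuring it on the way.

Emit:
{"name": "servo_tool", "arguments": {"motion": [[[0.45,-0.1,0.5,0,0],[0.45,-0.1,0.9,0,0],[0.45,-0.1,0.9,0,0],[0.45,-0.1,0.7,0,0],[0.45,-0.1,0.3,0,0],[0.45,0,0,0,0],[0.45,0,0,0,0]]]}}

```text
t: 29.6
eef_pos: [0.4987, 0.0611, 0.0874]
tool_rot: [-0.001, 0.0, 1.0, -0.001]
contact_force: [0.6, -0.5, -0.7]
gripper_width: 0.545
grasp_force: 31.2
```

Run:
```python
from h import *
c,im,d=look('wrist','w8.png'); P=cloud(c,d); print(bot.get_obs()['eef_pos'])
k=(d>0)&(abs(P[...,0]-.492)<.06)&(abs(P[...,1]-.168)<.055)&(P[...,2]>.0115)&(P[...,2]<.018)
q=P[k]; print(len(q),np.percentile(q,[0.5,99.5],axis=0).round(4))
A=np.c_[2*q[:,:2],np.ones(len(q))]; s=np.linalg.lstsq(A,(q[:,:2]**2).sum(1),rcond=None)[0]; print('fit',s[:2],np.sqrt(s[2]+s[:2]@s[:2]))
m=masks(im)['blue']&(d>0)&(abs(P[...,1]-.168)<.06)&(P[...,2]<.02)
if m.sum(): print('blue',m.sum(),np.percentile(P[m],[.5,99.5],axis=0).round(4),np.where(m.any(0))[0][[0,-1]])
```

```text
[0.49893363 0.06062924 0.08749496]
3906 [[0.4546 0.1276 0.0115]
 [0.5375 0.2103 0.0157]]
fit [0.49586984 0.1686283 ] 0.037425350643889556
blue 7763 [[0.4646 0.1375 0.0089]
 [0.5277 0.201  0.0122]] [430 533]
```

Emit:
{"name": "servo_tool", "arguments": {"motion": [[[0.45,-0.02,0.5,0,0],[0.45,-0.03,0.9,0,0],[0.45,0,0.8,0,0],[0.45,0,0.4,0,0],[0.45,0,0.1,-0.4,0],[0.45,0,0,-0.5,0],[0.45,0,0,-0.4,0],[0.45,0,0,-0.2,0],[0.45,0,0,0,0],[0.45,0,0,0,0],[0.45,0,0,0,0]]]}}

```text
t: 30.75
eef_pos: [0.4978, 0.1705, 0.0288]
tool_rot: [0.001, 0.0, 1.0, 0.0]
contact_force: [1.0, 0.6, -0.7]
gripper_width: 0.543
grasp_force: 31.2
```

Emit:
{"name": "servo_tool", "arguments": {"motion": [[[0.45,-0.04,-0.03,-0.2,0],[0.45,0,0,-0.16,0],[0.45,0,0,-0.1,0],[0.45,0,0,0,0],[0.45,0,0,0,0],[0.45,0,0,0,0]]]}}

```text
t: 31.35
eef_pos: [0.4955, 0.1695, 0.0097]
tool_rot: [0.0, -0.0, 1.0, 0.0]
contact_force: [1.0, -0.2, -0.2]
gripper_width: 0.547
grasp_force: 31.2
```

Emit:
{"name": "servo_tool", "arguments": {"motion": [[[0.45,0,0,-0.03,0],[0.45,0,0,0,0],[0.45,0,0,0,0]]]}}

```text
t: 31.65
eef_pos: [0.4955, 0.1695, 0.0085]
tool_rot: [0.0, -0.0, 1.0, 0.0]
contact_force: [-0.1, -0.3, -0.5]
gripper_width: 0.546
grasp_force: 31.2
```

Emit:
{"name": "servo_tool", "arguments": {"motion": [[[0.45,0,0,-0.03,0],[0.45,0,0,0,0],[0.45,0,0,0,0]]]}}

```text
t: 31.95
eef_pos: [0.4956, 0.1695, 0.0083]
tool_rot: [0.0, 0.0, 1.0, -0.0]
contact_force: [-3.9, -1.5, 13.0]
gripper_width: 0.55
grasp_force: 32.4
```

Emit:
{"name": "servo_tool", "arguments": {"motion": [[[0.58,0,0,0,0],[0.66,0,0,0.02,0],[0.7,0,0,0,0],[0.7,0,0,0.3,0],[0.7,0,0,0.8,0],[0.7,0,0,0.8,0],[0.7,0,0,0.5,0],[0.7,0,0,0,0]]]}}

```text
t: 32.75
eef_pos: [0.4975, 0.1703, 0.1075]
tool_rot: [0.003, 0.0, 1.0, 0.001]
contact_force: [-0.3, 0.2, -0.5]
gripper_width: 0.697
grasp_force: 0.0
```

Emit:
{"name": "servo_tool", "arguments": {"motion": [[[0.5,0.02,-0.5,0,0],[0.5,0.02,-1,0,0],[0.5,0.02,-1,0,0],[0.5,0.02,-1,0,0],[0.5,0.02,-1,0,0],[0.5,0.02,-1,0,0],[0.5,0.02,-1,0,0],[0.5,0.02,-1,0,0],[0.5,0.02,-1,0,0],[0.5,0.02,-1,0,0],[0.5,0,-1,0,0],[0.5,0,-0.7,0,0],[0.5,0,-0.3,0,0],[0.5,0,0,0,0],[0.5,0,0,0,0],[0.5,0,0,0,0]]]}}

```text
t: 34.35
eef_pos: [0.5038, -0.2881, 0.1039]
tool_rot: [-0.0, -0.002, 1.0, 0.001]
contact_force: [0.5, 0.6, 0.6]
gripper_width: 0.501
grasp_force: 0.0
```

Run:
```python
from h import *
c,im,d=look('scene','s4.png'); P=cloud(c,d)
cv2.imwrite('pics/s4c.png',cv2.resize(im[170:240,200:300],(600,420),interpolation=cv2.INTER_CUBIC)[:,:,::-1])
k=(d>0)&(abs(P[...,0]-.496)<.04)&(abs(P[...,1]-.169)<.04)&(P[...,2]>.022)&(P[...,2]<.06); q=P[k]; print('tin',cv2.minEnclosingCircle((q[:,:2]*1000).astype(np.float32)),np.percentile(q[:,2],[5,50,95]))
t=q[q[:,2]>.027]; A=np.c_[t[:,:2],np.ones(len(t))]; print(np.linalg.lstsq(A,t[:,2],rcond=None)[0][:2],len(t))
c,im,d=look('wrist'); P=cloud(c,d); print(bot.get_obs()['eef_pos']); print('bottle',find(P,d,.5033,-.29,.067,.08,.02))
```

```text
tin ((493.51800537109375, 166.46311950683594), 27.197683334350586) [0.02360944 0.02758446 0.02993771]
[-0.00548074  0.00039049] 123
[ 0.50383376 -0.28868443  0.10406332]
bottle (501.8, -289.7, 8.5, 0.0731)
```

View pics/s4c.png

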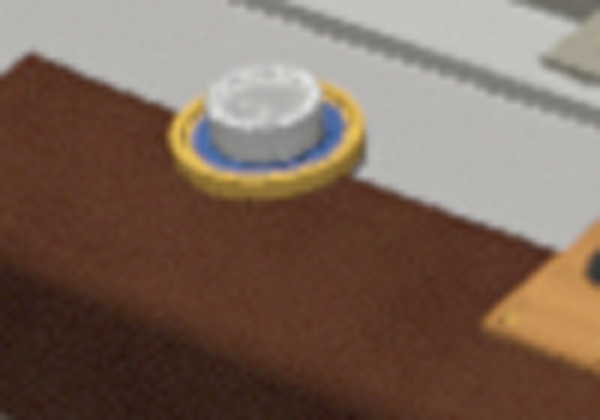

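The tin sits flat in the dish, centred at (265,110) with blue lining visible all round. Next I'll grasp the bottle again.

Emit:
{"name": "servo_tool", "arguments": {"motion": [[[0.5,0,0,-0.4,0],[0.5,0,0,-0.5,0],[0.5,0,0,-0.5,0],[0.5,0,0,-0.3,0],[0.5,0,0,-0.1,0],[0.5,0,0,0,0],[0.5,0,0,0,0],[0.5,0,0,0,0]]]}}

```text
t: 35.25
eef_pos: [0.5041, -0.2908, 0.0329]
tool_rot: [0.001, -0.0, 1.0, -0.0]
contact_force: [0.0, -0.1, 0.6]
gripper_width: 0.5
grasp_force: 0.0
```

Emit:
{"name": "servo_tool", "arguments": {"motion": [[[0.5,-0.02,0.02,-0.15,0],[0.5,0,0,-0.1,0],[0.5,0,0,0,0],[0.5,0,0,0,0],[0.25,0,0,0,0],[0.25,0,0,0,0],[0.25,0,0,0,0],[0.25,0,0,0,0],[0.25,0,0,0,0]]], "newtons": 25}}

```text
t: 36.15
eef_pos: [0.5028, -0.2899, 0.0222]
tool_rot: [0.0, 0.0, 1.0, -0.0]
contact_force: [-0.0, 0.2, 0.9]
gripper_width: 0.321
grasp_force: 24.9
```

Emit:
{"name": "servo_tool", "arguments": {"motion": [[[0.2,0,0,0.3,0],[0.2,0,0,0.6,0],[0.2,0,0,0.7,0],[0.2,0,0,0.4,0],[0.2,-0.1,0.4,0,0],[0.2,-0.13,0.8,0,0],[0.2,-0.13,0.9,0,0],[0.2,-0.13,0.9,0,0],[0.2,-0.13,0.9,0,0],[0.2,-0.13,0.9,0,0],[0.2,-0.09,0.5,0,0],[0.2,0,0.2,0,0],[0.2,0,0,-0.4,0],[0.2,0,0,-0.6,0],[0.2,0,0,-0.5,0],[0.2,0,0,-0.2,0],[0.2,0,0,0,0],[0.2,0,0,0,0],[0.2,0,0,0,0]]]}}

```text
t: 38.05
eef_pos: [0.4697, -0.07, 0.0348]
tool_rot: [0.001, 0.0, 1.0, -0.0]
contact_force: [-0.0, -0.1, -0.6]
gripper_width: 0.328
grasp_force: 24.8
```

Emit:
{"name": "servo_tool", "arguments": {"motion": [[[0.2,-0.01,0,-0.15,0],[0.2,0,0,-0.1,0],[0.2,0,0,-0.03,0],[0.2,0,0,0,0],[0.2,0,0,0,0]]]}}

```text
t: 38.55
eef_pos: [0.4686, -0.0697, 0.0228]
tool_rot: [-0.0, -0.0, 1.0, 0.0]
contact_force: [0.4, 0.2, 0.0]
gripper_width: 0.325
grasp_force: 24.8
```

Emit:
{"name": "servo_tool", "arguments": {"motion": [[[0.2,0.015,0,-0.03,0],[0.2,0,0,-0.02,0],[0.2,0,0,0,0],[0.2,0,0,0,0]]]}}

```text
t: 38.95
eef_pos: [0.4695, -0.0698, 0.0211]
tool_rot: [0.0, 0.0, 1.0, -0.0]
contact_force: [0.1, 0.1, 4.9]
gripper_width: 0.329
grasp_force: 25.2
```

Emit:
{"name": "servo_tool", "arguments": {"motion": [[[0.4,0,0,0,0],[0.5,0,0,0,0],[0.5,0,0,0,0],[0.5,0,0,0.4,0],[0.5,0,0,0.8,0],[0.5,0,0,0.9,0],[0.62,0.1,-0.7,0,-1],[0.62,0.1,-0.7,0,-1],[0.62,0.1,-0.7,0,-1],[0.62,0.1,-0.7,0,-1],[0.62,0.1,-0.7,0,-1],[0.62,0.1,-0.7,0,-1],[0.62,0.1,-0.7,0,-1],[0.62,0.1,-0.7,0,-1],[0.62,0.08,-0.7,0,-1],[0.62,0,-0.5,0,-1],[0.62,0,0,0,-1],[0.62,0,0,0,-1],[0.62,0,0,0,-1],[0.62,0,0,0,-0.09]]]}}

```text
t: 40.95
eef_pos: [0.5043, -0.3416, 0.1045]
tool_rot: [-0.0, 0.708, 0.707, -0.0]
contact_force: [-0.4, 0.6, -0.3]
gripper_width: 0.624
grasp_force: 0.0
```

Emit:
{"name": "servo_tool", "arguments": {"motion": [[[0.62,0,0,-0.1,0],[0.62,0,0,0,0],[0.62,0,0,0,0]]]}}

```text
t: 41.25
eef_pos: [0.5042, -0.3417, 0.1005]
tool_rot: [-0.0, 0.707, 0.708, -0.0]
contact_force: [-0.6, 0.1, 0.7]
gripper_width: 0.622
grasp_force: 0.0
```

Down to 0.0064 in two stages.

Emit:
{"name": "servo_tool", "arguments": {"motion": [[[0.62,0,0,-0.5,0],[0.62,0,0,-0.6,0],[0.62,0,0,-0.5,0],[0.62,0,0,-0.4,0],[0.62,0,0,-0.15,0],[0.62,0,0,0,0],[0.62,0,0,0,0],[0.62,0,0,0,0]]], "newtons": 30}}

```text
t: 42.05
eef_pos: [0.5051, -0.3423, 0.0159]
tool_rot: [0.001, 0.707, 0.707, 0.0]
contact_force: [-0.1, 0.1, -0.1]
gripper_width: 0.621
grasp_force: 0.0
```

Emit:
{"name": "servo_tool", "arguments": {"motion": [[[0.62,-0.015,0,-0.15,0],[0.62,0,0,-0.08,0],[0.62,0,0,0,0],[0.62,0,0,0,0],[0.35,0,0,0,0],[0.35,0,0,0,0],[0.35,0,0,0,0],[0.35,0,0,0,0],[0.35,0,0,0,0]]]}}

```text
t: 42.95
eef_pos: [0.5044, -0.3422, 0.0063]
tool_rot: [0.001, 0.707, 0.707, 0.0]
contact_force: [0.6, -0.3, 5.3]
gripper_width: 0.393
grasp_force: 32.8
```

Emit:
{"name": "servo_tool", "arguments": {"motion": [[[0.3,0,0,0.3,0],[0.3,0,0,0.6,0],[0.3,0,0,0.7,0],[0.3,0,0,0.5,0],[0.3,-0.03,0.4,0,0],[0.3,-0.03,0.8,0,0],[0.3,-0.03,0.9,0,0],[0.3,-0.03,0.9,0,0],[0.3,-0.01,0.9,0,0],[0.3,0,0.9,0,0],[0.3,0,0.7,0,0],[0.3,0,0.2,0,0],[0.3,0,0,0,0],[0.3,0,0,0,0],[0.3,0,0,0,0]]]}}

```text
t: 44.45
eef_pos: [0.4983, -0.1154, 0.0895]
tool_rot: [0.0, 0.708, 0.706, -0.0]
contact_force: [-0.8, -0.1, -0.0]
gripper_width: 0.392
grasp_force: 30.1
```

Emit:
{"name": "servo_tool", "arguments": {"motion": [[[0.3,0,0,-0.5,0],[0.3,0,0,-0.5,0],[0.3,0,0,-0.5,0],[0.3,0,0,-0.3,0],[0.3,0,0,0,0],[0.3,0,0,0,0],[0.3,0,0,0,0]]]}}

```text
t: 45.15
eef_pos: [0.4993, -0.1142, 0.0184]
tool_rot: [0.001, 0.707, 0.707, 0.0]
contact_force: [0.4, 0.4, -0.4]
gripper_width: 0.393
grasp_force: 30.1
```

Emit:
{"name": "servo_tool", "arguments": {"motion": [[[0.3,0,0,-0.15,0],[0.3,0,0,-0.1,0],[0.3,0,0,-0.03,0],[0.3,0,0,0,0],[0.3,0,0,0,0]]]}}

```text
t: 45.65
eef_pos: [0.4986, -0.1138, 0.0064]
tool_rot: [-0.0, 0.707, 0.707, -0.0]
contact_force: [0.5, -0.2, -0.6]
gripper_width: 0.387
grasp_force: 30.1
```

Emit:
{"name": "servo_tool", "arguments": {"motion": [[[0.3,0.015,-0.01,-0.025,0],[0.3,0,0,-0.01,0],[0.3,0,0,0,0],[0.3,0,0,0,0]]]}}

```text
t: 46.05
eef_pos: [0.4994, -0.1143, 0.0053]
tool_rot: [0.0, 0.707, 0.707, 0.0]
contact_force: [-1.0, -1.0, 5.2]
gripper_width: 0.394
grasp_force: 32.9
```

Emit:
{"name": "servo_tool", "arguments": {"motion": [[[0.5,0,0,0,0],[0.62,0,0,0,0],[0.62,0,0,0,0],[0.62,0,0,0.3,0],[0.62,0,0,0.8,0],[0.62,0,0,0.8,0],[0.62,0,0,0.4,0],[0.62,0.05,-0.5,0,0],[0.62,0.06,-0.9,0,0],[0.62,0.06,-0.9,0,0],[0.62,0.06,-0.9,0,0],[0.62,0.06,-0.9,0,0],[0.62,0.05,-0.9,0,0],[0.62,0.04,-0.9,0,0],[0.62,0,-0.7,0,0],[0.62,0,-0.25,0,0],[0.62,0,0,0,0],[0.62,0,0,0,0]]]}}

```text
t: 47.85
eef_pos: [0.5148, -0.3863, 0.0971]
tool_rot: [-0.0, 0.707, 0.708, 0.0]
contact_force: [-0.2, 0.5, 0.5]
gripper_width: 0.618
grasp_force: 0.0
```

Emit:
{"name": "servo_tool", "arguments": {"motion": [[[0.62,0,0,-0.5,0],[0.62,0,0,-0.6,0],[0.62,0,0,-0.5,0],[0.62,0,0,-0.3,0],[0.62,0,0,0,0],[0.62,0,0,0,0],[0.62,0,0,0,0]]]}}

```text
t: 48.55
eef_pos: [0.5153, -0.3884, 0.0222]
tool_rot: [0.001, 0.707, 0.707, 0.0]
contact_force: [0.5, -0.5, 0.4]
gripper_width: 0.619
grasp_force: 0.0
```

Emit:
{"name": "servo_tool", "arguments": {"motion": [[[0.62,0,0,-0.25,0],[0.62,0,0,-0.13,0],[0.62,0,0,0,0],[0.62,0,0,0,0],[0.35,0,0,0,0],[0.35,0,0,0,0],[0.35,0,0,0,0],[0.35,0,0,0,0],[0.35,0,0,0,0]]]}}

```text
t: 49.45
eef_pos: [0.5149, -0.3886, 0.0064]
tool_rot: [0.001, 0.707, 0.707, 0.0]
contact_force: [-0.9, -0.4, 5.5]
gripper_width: 0.395
grasp_force: 32.7
```

Emit:
{"name": "servo_tool", "arguments": {"motion": [[[0.3,0,0,0.4,0],[0.3,0,0,0.7,0],[0.3,0,0,0.8,0],[0.3,0,0,0.4,0],[0.3,-0.04,0.4,0,0],[0.3,-0.04,0.9,0,0],[0.3,-0.04,0.9,0,0],[0.3,-0.04,0.9,0,0],[0.3,-0.04,0.9,0,0],[0.3,-0.04,0.9,0,0],[0.3,-0.04,0.9,0,0],[0.3,-0.04,0.9,0,0],[0.3,-0.04,0.9,0,0],[0.3,-0.03,0.9,0,0],[0.3,0,0.4,0,0],[0.3,0,0.15,0,0],[0.3,0,0,0,0],[0.3,0,0,0,0],[0.3,0,0,0,0]]]}}

```text
t: 51.35
eef_pos: [0.4985, -0.0276, 0.0975]
tool_rot: [0.0, 0.708, 0.706, -0.0]
contact_force: [-0.7, -0.4, -0.3]
gripper_width: 0.392
grasp_force: 30.1
```

Emit:
{"name": "servo_tool", "arguments": {"motion": [[[0.3,0,0,-0.5,0],[0.3,0,0,-0.5,0],[0.3,0,0,-0.4,0],[0.3,0,0,-0.2,0],[0.3,0,0,0,0],[0.3,0,0,0,0],[0.3,0,0,0,0]]]}}

```text
t: 52.05
eef_pos: [0.4995, -0.0264, 0.0346]
tool_rot: [0.001, 0.707, 0.707, 0.001]
contact_force: [0.0, 0.2, 0.1]
gripper_width: 0.393
grasp_force: 30.1
```

Emit:
{"name": "servo_tool", "arguments": {"motion": [[[0.3,0,0.02,-0.4,0],[0.3,0,0,-0.25,0],[0.3,0,0,-0.04,0],[0.3,0,0,0,0],[0.3,0,0,0,0],[0.3,0,0,0,0]]]}}

```text
t: 52.65
eef_pos: [0.4992, -0.0254, 0.0067]
tool_rot: [0.0, 0.707, 0.707, 0.0]
contact_force: [0.3, -0.2, -1.6]
gripper_width: 0.39
grasp_force: 30.1
```

Emit:
{"name": "servo_tool", "arguments": {"motion": [[[0.3,0,0.005,-0.03,0],[0.3,0,0,-0.01,0],[0.3,0,0,0,0],[0.3,0,0,0,0]]]}}

```text
t: 53.05
eef_pos: [0.4992, -0.0252, 0.0053]
tool_rot: [0.0, 0.707, 0.707, 0.0]
contact_force: [-1.1, 0.3, 6.6]
gripper_width: 0.389
grasp_force: 33.6
```

Release, rise to view height over the stand and check.

Emit:
{"name": "servo_tool", "arguments": {"motion": [[[0.5,0,0,0,0],[0.62,0,0,0,0],[0.62,0,0,0,0],[0.62,0,0,0.3,0],[0.62,0,0,0.8,0],[0.62,0,0,0.9,0],[0.62,0,0,0.9,0],[0.62,0,-0.3,0.9,0],[0.62,0,-0.5,0.9,0],[0.62,0,0,0.9,0],[0.62,0,0,0.6,0],[0.62,0,0,0,0],[0.62,0,0,0,0],[0.62,0,0,0,0]]]}}

```text
t: 54.45
eef_pos: [0.4979, -0.0571, 0.2517]
tool_rot: [-0.001, 0.707, 0.707, -0.001]
contact_force: [-0.6, -0.0, -0.3]
gripper_width: 0.617
grasp_force: 0.0
```

Run:
```python
from h import *
c,im,d=look('wrist','w9.png'); P=cloud(c,d); print(bot.get_obs()['eef_pos'])
for n,x,y,a,b in(('blue',.4985,-.0245,.0385,.05),('red',.499,-.1147,.0385,.05),('bottle',.4697,-.0693,.066,.08)): print(n,find(P,d,x,y,a,b))
c,im,d=look('scene'); P=cloud(c,d); print('tin',find(P,d,.496,.169,.026,.05,.04),'loupe',find(P,d,.458,-.241,.038,.05))
```

```text
[ 0.49787747 -0.0570938   0.25150945]
blue (487.4, -38.6, 23.8, 0.041)
red (501.3, -115.6, 4.7, 0.0409)
bottle (469.7, -69.2, 8.4, 0.072)
tin (492.6, 167.9, 28.4, 0.0281) loupe (454.2, -242.0, 14.4, 0.0398)
```

View pics/w9.png

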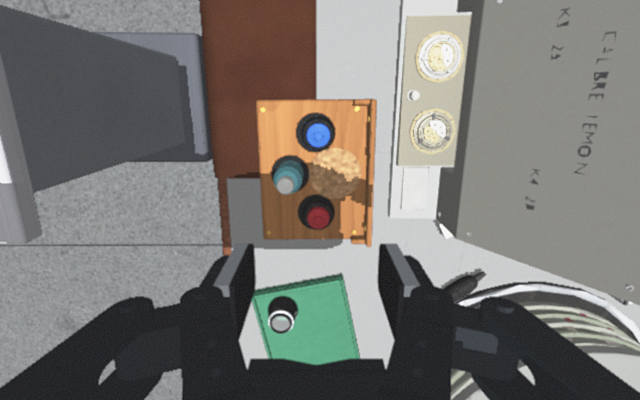

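All three are back on their pads: blue (318,134), bottle (288,178), red (318,213). I'll compare them carefully with the starting view.

Run:
```python
from h import *
import pickle
now=look('wrist')
for nm,(c,im,d) in(('start',pickle.load(open('pics/w1.pkl','rb'))),('now',now)):
    P=cloud(c,d); print(nm)
    m=(d>0)&(P[...,2]>.006)&(P[...,2]<.08)&(P[...,0]>.42)&(P[...,0]<.57)&(P[...,1]>-.17)&(P[...,1]<.02)
    ct=max(cv2.findContours(m.astype(np.uint8),0,1)[0],key=cv2.contourArea)[:,0]
    print(cv2.minAreaRect((P[ct[:,1],ct[:,0],:2]*1000).astype(np.float32)))
    for n,x,y in(('blue',.4985,-.0245),('red',.499,-.1147)):
        k=masks(im)[n]&(d>0)&(abs(P[...,0]-x)<.022)&(abs(P[...,1]-y)<.022)&(P[...,2]>.024)
        print(n,P[k].mean(0).round(4),cv2.minEnclosingCircle((P[k][:,:2]*1000).astype(np.float32)),find(P,d,x,y,.0385,.05,.017))
    print(find(P,d,.4697,-.0693,.066,.08))
```

```text
start
((498.1540832519531, -69.99989318847656), (125.20051574707031, 160.05416870117188), 0.719630777835846)
blue [ 0.4981 -0.0246  0.0334] ((498.00225830078125, -25.46028709411621), 12.95773983001709) (498.4, -24.5, 4.6, 0.0411)
red [ 0.4993 -0.1131  0.0341] ((499.36480712890625, -114.5075912475586), 11.88310432434082) (499.3, -114.7, 4.6, 0.0406)
(469.2, -70.1, 8.4, 0.0719)
now
((498.09600830078125, -69.76847839355469), (125.27601623535156, 159.0835723876953), 0.2185412496328354)
blue [ 0.5011 -0.0253  0.0333] ((500.9752502441406, -26.140766143798828), 13.089494705200195) (501.4, -25.3, 4.6, 0.0411)
red [ 0.5015 -0.1138  0.0341] ((500.946533203125, -116.2061767578125), 12.97575855255127) (501.7, -115.5, 4.8, 0.0405)
(469.8, -68.9, 8.3, 0.072)
```

Both pots sit 2–3 mm too far in +x (blue +2.9, -0.7; red +2.3, -0.7 mm). I'll nudge them by lifting, shifting and resetting, blue first.

Emit:
{"name": "servo_tool", "arguments": {"motion": [[[0.62,0,0.4,0,0],[0.62,0,0.4,-0.4,0],[0.62,0,0,-0.9,0],[0.62,0,0,-0.9,0],[0.62,0,0,-0.9,0],[0.62,0,0,-0.9,0],[0.62,0,0,-0.8,0],[0.62,0,0,-0.6,0],[0.62,0,0,-0.3,0],[0.62,0,0,0,0],[0.62,0,0,0,0],[0.62,0,0,0,0]]]}}

```text
t: 55.8
eef_pos: [0.4999, -0.0252, 0.0258]
tool_rot: [0.001, 0.707, 0.707, 0.001]
contact_force: [-0.6, -0.4, 0.5]
gripper_width: 0.619
grasp_force: 0.0
```

Emit:
{"name": "servo_tool", "arguments": {"motion": [[[0.62,0,0,-0.35,0],[0.62,0,0,-0.13,0],[0.62,0,0,0,0],[0.62,0,0,0,0],[0.35,0,0,0,0],[0.35,0,0,0,0],[0.35,0,0,0,0],[0.35,0,0,0,0],[0.35,0,0,0,0]]]}}

```text
t: 56.7
eef_pos: [0.4992, -0.0252, 0.0063]
tool_rot: [0.0, 0.707, 0.707, 0.0]
contact_force: [-2.5, -0.6, 6.6]
gripper_width: 0.396
grasp_force: 29.1
```

Emit:
{"name": "servo_tool", "arguments": {"motion": [[[0.3,0,0,0.15,0],[0.3,-0.04,0.01,0,0],[0.3,-0.03,0.008,0,0],[0.3,0,0,0,0],[0.3,0,0,-0.1,0],[0.3,0,0,0,0],[0.3,0,0,0,0]]]}}

```text
t: 57.4
eef_pos: [0.4958, -0.0245, 0.0071]
tool_rot: [-0.0, 0.707, 0.707, -0.0]
contact_force: [-0.2, 0.4, -0.6]
gripper_width: 0.39
grasp_force: 29.9
```

Emit:
{"name": "servo_tool", "arguments": {"motion": [[[0.3,0.0125,0,-0.02,0],[0.3,0,0,-0.01,0],[0.3,0,0,0,0],[0.3,0,0,0,0]]]}}

```text
t: 57.8
eef_pos: [0.4966, -0.0245, 0.0063]
tool_rot: [0.0, 0.707, 0.707, 0.0]
contact_force: [-1.1, -0.6, 2.1]
gripper_width: 0.388
grasp_force: 30.2
```

Emit:
{"name": "servo_tool", "arguments": {"motion": [[[0.5,0,0,0,0],[0.62,0,0,0,0],[0.62,0,0,0,0],[0.62,0,0,0.3,0],[0.62,0,0,0.8,0],[0.62,0,0,0.9,0],[0.62,0,0,0.5,0],[0.62,0.03,-0.6,0,0],[0.62,0.04,-0.8,0,0],[0.62,0,-0.65,0,0],[0.62,0,-0.2,0,0],[0.62,0,0,-0.6,0],[0.62,0,0,-0.8,0],[0.62,0,0,-0.5,0],[0.62,0,0,-0.2,0],[0.62,0,0,0,0],[0.62,0,0,0,0],[0.62,0,0,0,0]]]}}

```text
t: 59.6
eef_pos: [0.5003, -0.1144, 0.0234]
tool_rot: [0.001, 0.707, 0.707, 0.001]
contact_force: [-0.4, 0.0, 0.3]
gripper_width: 0.622
grasp_force: 0.0
```

Emit:
{"name": "servo_tool", "arguments": {"motion": [[[0.62,-0.01,0,-0.3,0],[0.62,0,0,-0.12,0],[0.62,0,0,0,0],[0.62,0,0,0,0],[0.35,0,0,0,0],[0.35,0,0,0,0],[0.35,0,0,0,0],[0.35,0,0,0,0],[0.35,0,0,0,0]]]}}

```text
t: 60.5
eef_pos: [0.4991, -0.1145, 0.0058]
tool_rot: [0.0, 0.707, 0.707, 0.0]
contact_force: [-1.8, 0.3, 5.8]
gripper_width: 0.387
grasp_force: 29.6
```

Emit:
{"name": "servo_tool", "arguments": {"motion": [[[0.3,0,0,0.15,0],[0.3,-0.03,0.01,0,0],[0.3,-0.02,0.008,0,0],[0.3,0,0,0,0],[0.3,0,0,-0.1,0],[0.3,0,0,0,0],[0.3,0,0,0,0]]]}}

```text
t: 61.2
eef_pos: [0.4967, -0.1137, 0.0071]
tool_rot: [-0.0, 0.707, 0.707, -0.0]
contact_force: [-0.3, -0.8, -0.6]
gripper_width: 0.393
grasp_force: 30.0
```

Emit:
{"name": "servo_tool", "arguments": {"motion": [[[0.3,0.005,0,-0.03,0],[0.3,0,0,-0.01,0],[0.3,0,0,0,0],[0.3,0,0,0,0]]]}}

```text
t: 61.6
eef_pos: [0.4972, -0.1138, 0.0059]
tool_rot: [0.0, 0.707, 0.707, 0.0]
contact_force: [-0.3, -0.1, 1.5]
gripper_width: 0.392
grasp_force: 30.2
```

Emit:
{"name": "servo_tool", "arguments": {"motion": [[[0.5,0,0,0,0],[0.62,0,0,0,0],[0.62,0,0,0,0],[0.62,0,0,0.3,0],[0.62,0,0,0.8,0],[0.62,0,0,0.9,0],[0.62,0,0,0.9,0],[0.62,0,0.5,0.9,0],[0.62,0,0.9,0.9,0],[0.62,0,0,0.9,0],[0.62,0,0,0.6,0],[0.62,0,0,0,0],[0.62,0,0,0,0],[0.62,0,0,0,0]]]}}

```text
t: 63.0
eef_pos: [0.4962, -0.0585, 0.2523]
tool_rot: [-0.001, 0.707, 0.707, -0.001]
contact_force: [0.0, 0.2, -0.3]
gripper_width: 0.616
grasp_force: 0.0
```

Run:
```python
from h import *
c,im,d=look('wrist','w10.png'); P=cloud(c,d)
m=(d>0)&(P[...,2]>.006)&(P[...,2]<.08)&(P[...,0]>.42)&(P[...,0]<.57)&(P[...,1]>-.17)&(P[...,1]<.02)
ct=max(cv2.findContours(m.astype(np.uint8),0,1)[0],key=cv2.contourArea)[:,0]
print(cv2.minAreaRect((P[ct[:,1],ct[:,0],:2]*1000).astype(np.float32)))
for n,x,y in(('blue',.4985,-.0245),('red',.499,-.1147)):
    k=masks(im)[n]&(d>0)&(abs(P[...,0]-x)<.022)&(abs(P[...,1]-y)<.022)&(P[...,2]>.024)
    print(n,P[k].mean(0).round(4),find(P,d,x,y,.0385,.05,.017))
print(find(P,d,.4697,-.0693,.066,.08))
c,im,d=look('scene'); P=cloud(c,d); print('tin',find(P,d,.496,.169,.026,.05,.04),'loupe',find(P,d,.458,-.241,.038,.05))
```

```text
((498.1410827636719, -69.9175033569336), (124.98015594482422, 159.61334228515625), 0.6347774267196655)
blue [ 0.4984 -0.0247  0.0333] (498.8, -24.7, 4.6, 0.0409)
red [ 0.4995 -0.1129  0.0342] (499.5, -114.5, 4.6, 0.041)
(469.6, -68.9, 8.3, 0.072)
tin (494.0, 167.3, 27.2, 0.0279) loupe (453.0, -242.4, 14.4, 0.0399)
```

```bash
python3 -c "
from station import bot
print(bot.hand_in())"
```

```text
the job is handed in; nothing more can be done
None
```

The job is handed in at about 63 s of the 144 s allowed: the tin lies flat in the brass dish. By my last camera check, the pots are back within about 0.5 mm of their starting spots and the bottle within about 1 mm, and the loupe is still in place on the tray.

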